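# Hang the guard door back on its lift-off hinge and shut it

### The arm

A 7-joint arm with a two-finger parallel gripper is mounted at the origin on the work surface. World frame = base frame: x ahead of the robot, y to its left, z up, the work surface at z = 0. Lengths are in m, angles in rad, forces in N, time in s.
With the tool pointing down it reaches from about 0.4 to 0.85 m from the base axis. Payload 10.4 kg.
Tool frame: the origin (TCP) lies at the very end of the fingers, on their centre line; the grasp point (between the pads) lies 19 mm behind it; z points along the fingers, y is the line along which they close (so a half turn about z gives the same grasp; the last joint's range is limited). The gripper opens to 85 mm and grips with 20 to 120 N. Pads are 22 mm wide; open, the fingers measure 114 mm over their backs; the gripper's body (76 mm by 85 mm) begins 54 mm behind the grasp point. The pads swing forward as they close: fully open they stand 13 mm farther back than shut.
Start: joints at [1.277, 0.332, -0.065, 1.46, 0.022, 1.35, -0.088], TCP at [0.167, -0.602, 0.231] pointing down, gripper open.
Joint ranges: [-2.6, 2.6], [-0.5, 2.12], [-1.47, 1.34], [0.16, 2.42], [-1.27, 4.41], [0.06, 2.06], [-2.6, 2.6]. Speed limits (rad/s): [2.22, 2.22, 2.79, 2.79, 3.14, 3.14, 3.14].

### API

Orientations are given as a unit quaternion [x, y, z, w].
In Python, from workcell import * gives the robot as it stands.
- The arm moves only by the tool step_arm, never from a script. Its argument "commands" is one flat list of numbers, 7 for each row, row after row: the finger opening in mm, from 0 to 85.4, then the shift along the world's x, y, z as a fraction of full scale, then the turn, a rotation vector about the world's x, y, z as a fraction of full scale. A call has exactly 10 rows; each row is the pose to reach, as a shift and turn from the pose commanded when the call began, turning the shorter way round; what a row does not reach only later rows make up. Full scale, the value 1, is 0.6 m for a shift and pi rad for a turn. A row lasts 1/8 s, in which the tool goes at most 62.5 mm and 10.7 degrees, less where a joint would pass 70% of its speed; a pose out of reach is approached as far as the arm can. A call with a number of a shift or a turn outside -1 to 1 is refused whole. A call with a gripper value outside its range is refused whole. The fingers move at their own pace and stop on an object; "squeeze" is the grip in N (left out, the last holds). Time passes only in rows, so rows that repeat a pose let the fingers close, or fill a call up. It gives the time, the measured TCP pose, the force, the opening and the grip force at its end, in the units of the state.
- get_obs(): the state, without advancing time (a new reading comes with each control period).
- camera(name): name is "scene" or "top" or "wrist"; returns the picture (480x640x3 uint8, red, green, blue); there is no depth.
- camera_params(name): a dict with "mtx" (3x3 intrinsics, pixels), "extrinsics" (4x4, takes a point from world to camera coordinates); the wrist camera has in their place "tool_from_camera" (4x4, takes a point from camera to tool coordinates, whose origin is the TCP and whose axes are the flange's). Camera axes: x right, y down, z forward; pixel columns grow to the right and rows downward; lengths in m; the calibration is good to about 2 mm. A picture is of the moment at which its call begins: read the wrist's pose just before it. camera_params takes no time and is no camera call.
- hand_in(): hands the job in; it is judged then, once.
The state is a dict: "clock": time; "joint_pos": joint angles; "joint_velocities": joint speeds; "tau": joint torques, N m; "position": TCP position; "ee_rot": TCP orientation; "ft_force": force on the tool from outside, world axes, zero at the start; "torque": the same for the moment, N m; "grip_width": opening from 0.0 (shut) to 1.0 (fully open); "grasp_force": force on a finger pad.
Only numpy, scipy, OpenCV 4.12 (cv2) and the standard library are available. Lean on these libraries where they do the work, as an engineer would, in place of code of your own. Each camera call takes 0.05 s, during which the arm holds its last target. There are 200 camera calls.

### The job

Take the guard door out of its wooden parking stand, hang it in the open position by lowering both hinge knuckles together fully home onto the two upright pins of the test enclosure, then swing it shut against its rubber stops and let go. Feel for the pins gently: never press or knock the door hard against the enclosure, do not drop or tip the door, and leave the meter, the solder spool and the tin where they are.

Things in the scene. Friction and masses are not known exactly. Their poses are not given: they have to be found in the camera images.
- cabinet: Grey sheet-metal test enclosure, fixed, 160 x 150 x 189 mm high; origin at table level, z up; walls span its x -85..75, y -70..80 mm. Its open side faces its own -y (front face at y = -70 mm). An upright hinge with two pins stands in front of its +x front corner. The hinge bends if the door is pressed or knocked against the enclosure with more than 35 N in all.
- hinge_inner (a point): Reference point of the hinge at table level (enclosure x = 87, y = -81 mm); axes as the enclosure's. The strip that carries the pins is slotted and clamped 3 to 19 mm farther out along enclosure x: the real axis is at x = 90..106 mm, not measured, y exact; it stays put. Door home: door origin 14 mm above table level; with the knuckles resting on the pin tops: 30 mm above.
- pins_inner (a point): As hinge_inner, at the level of the upper pin's top (z = 145 mm). Two equal steel pins, one above the other on the hinge axis, 10 mm in diameter, point up, each 16 mm tall on a round shoulder 24 mm in diameter (tops of shoulders at z = 39 and 129 mm, of pins at 55 and 145 mm). The last 1.5 mm taper to a 9 mm flat.
- keeper_lip (a point): Lower front edge of a lip on the roof (enclosure x -45..-5, out to y = -79, z 185..189 mm). It reaches over the shut door, 6 mm above it, so the door can only be hung while it stands open, say 90 degrees.
- stops (a point): Midway between two rubber stops on the front face, one above the other at enclosure x = -58 mm, z = 40 and 150 mm, ending at y = -76 mm: the shut door's back rests there.
- door: Loose grey flat guard door, 0.24 to 0.41 kg, balanced near x = -89 mm. Origin on its hinge axis, level with the lower edge; z up. Panel y -5..5, x -17..-175, z 0..165 mm. Black pull knob sticks out to y = -23 mm at x = -153, z = 85 mm. Shut: axes parallel to the enclosure's. Open 90 degrees: door x along enclosure +y. Hung, it swings freely, stays where left and may sag by 0.03 rad.
- knuckles (a point): Underside of the upper of two steel knuckles on the door's +x end: tubes along door z on its origin axis, outer diameter 27, bore 12.4 mm, open at both ends, 22 mm high, undersides at door z = 25 and 115 mm, so they meet both pin tops at once. Slid more than 17 mm off the axis they can drop beside the pins instead of onto them.
- door_top (a point): Middle of the door's plain flat top edge (door x = -96, z = 165 mm), which can be pinched across its 10 mm anywhere along its length.
- door_edge (a point): Middle of the door's free edge (door x = -175, z = 82.5 mm). The door shuts by turning clockwise seen from above, pushed on its knob side (door -y face).
- stand: Fixed plywood parking stand, 125 x 90 mm, 52 mm high, origin at the centre of its underside; a slot 12 mm wide along its x, floor at z = 12 mm, holds the door upright, door x along stand x, knuckles beyond the stand's +x end (door origin at stand x = 95 mm).
- meter: Orange hand multimeter, 160 x 80 x 42 mm, lying on the table (bystander); origin at the centre of its underside.
- spool: Solder spool, 48 mm in diameter, 35 mm high (bystander); origin at the centre of its underside.
- tin: Small brass cup for tip cleaning, 70 mm in diameter, 35 mm high (bystander); origin at the centre of its underside.

How it is judged:
By the outcome, as a careful person would: the job done as asked, in the order asked, and still so for the second after the job is handed in, with the robot touching nothing.
It also fails if it takes over 72 s, if anything falls off the work surface, if the arm or the gripper's body presses on something with over 40 N, if the wrist force passes 120 N, or if a joint passes its speed limit or range.

## Working session

There is one attempt and no reset: what is moved stays moved. The work goes in short steps, Python scripts to look and compute and a tool call to move; the robot and the scene stay as the last step left them, time stands still between calls to the robot, and variables do not carry over. Pictures are saved under pics/ and viewed, at most 10 in all, crops included, and the job is handed in when it is done.

Besides the shell and the picture viewer there is one more tool, called after ">>>" as name(argument=value, ...) on one line, values as JSON. step_arm: Moves the arm, as the interface text tells. Its arguments: {"type":"object","properties":{"commands":{"type":"array","items":{"type":"number"}},"squeeze":{"type":"number"}},"required":["commands"]}

```bash
ls; mkdir -p pics
python3 - <<'E'
from workcell import *
import cv2,numpy as np
o=get_obs();print(o)
for n in("scene","top"):
    cv2.imwrite(f"pics/{n}0.png",cv2.cvtColor(camera(n),cv2.COLOR_RGB2BGR))
    p=camera_params(n);print(n,np.round(p["mtx"],1).tolist(),np.round(p["extrinsics"],4).tolist())
print(camera_params("wrist"))
E
```

```text
pics
{'clock': 0.0, 'joint_pos': array([ 1.27741048,  0.33286579, -0.06470817,  1.46095583,  0.02157333,
        1.34988159, -0.08849856]), 'joint_velocities': array([ 0.00048898, -0.00057878, -0.00082244, -0.0009014 ,  0.00123945,
        0.00198236, -0.00033992]), 'tau': array([ 6.71118578e-04, -6.25435567e+01,  4.91931033e-02, -3.91592181e+01,
        1.60613086e-02,  1.02312016e-02,  1.40531904e-05]), 'position': array([ 0.16708776, -0.60186007,  0.23051281]), 'ee_rot': array([ 9.90846462e-01,  1.34991803e-01, -1.13966450e-04, -6.98955072e-04]), 'ft_force': array([-0.04598735, -0.06613029, -0.26634275]), 'torque': array([-0.04486688, -0.04248989, -0.01190597]), 'grasp_force': 0.0, 'grip_width': 0.9976680412836213}
scene [[471.5, 0.0, 314.0], [0.0, 471.5, 236.1], [0.0, 0.0, 1.0]] [[-0.5492, 0.8357, -0.0073, 0.3569], [0.5712, 0.3689, -0.7332, -0.2164], [-0.61, -0.4069, -0.68, 1.5029], [0.0, 0.0, 0.0, 1.0]]
top [[571.6, 0.0, 314.5], [0.0, 571.6, 239.6], [0.0, 0.0, 1.0]] [[0.0467, -0.9989, -0.0028, -0.077], [-0.9732, -0.0449, -0.2256, 0.6164], [0.2252, 0.0133, -0.9742, 1.0388], [0.0, 0.0, 0.0, 1.0]]
{'mtx': array([[361.15568426,   0.        , 320.16294863],
       [  0.        , 361.15568426, 243.99747784],
       [  0.        ,   0.        ,   1.        ]]), 'tool_from_camera': array([[ 5.30799994e-04, -9.61861156e-01, -2.73537629e-01,
         6.78227923e-02],
       [ 9.99999241e-01,  8.14715080e-04, -9.24345211e-04,
         6.14453934e-05],
       [ 1.11194698e-03, -2.73536930e-01,  9.61860859e-01,
        -1.41583020e-01],
       [ 0.00000000e+00,  0.00000000e+00,  0.00000000e+00,
         1.00000000e+00]])}
```

View pics/scene0.png

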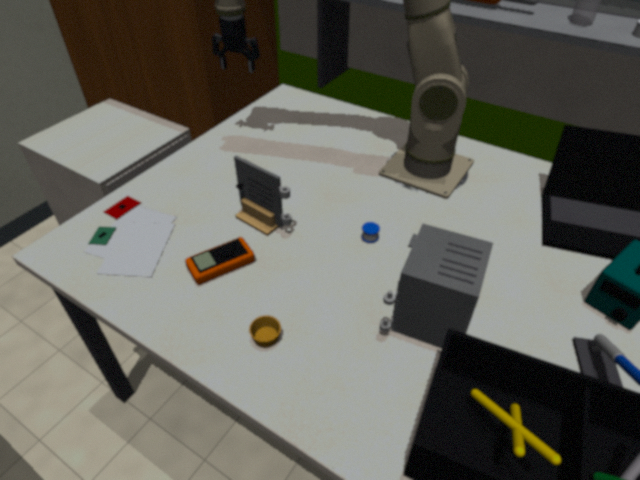

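View pics/top0.png

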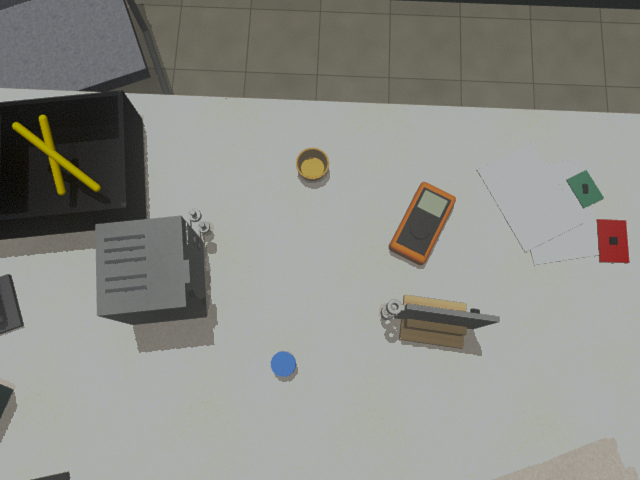

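The scene shows the stand with the door at left, the cabinet with two pins at right. The top view shows pins near (195,215) and (204,228), the cabinet roof at x 97..187, y 218..312, and the door edge from (397,306) to (497,322).

Run:
```python
import cv2,numpy as np
t=cv2.imread("pics/top0.png");s=cv2.imread("pics/scene0.png")
def c(im,x,y,w,h,k): return cv2.resize(im[y:y+h,x:x+w],None,fx=k,fy=k,interpolation=cv2.INTER_CUBIC)
a=c(t,90,200,130,130,3); b=c(t,375,280,130,70,3)   # 390x390, 390x210
d=c(s,375,220,120,130,3); e=c(s,230,150,70,90,3) # 360x390, 210x270->crop 210
L=np.vstack([a,b]);R=np.zeros((600,360,3),np.uint8);R[:390]=d;R[390:,:210]=e[60:270]
out=np.hstack([L,R]);print(out.shape)
cv2.imwrite("pics/c1.png",out)
```

```text
(600, 750, 3)
```

View pics/c1.png

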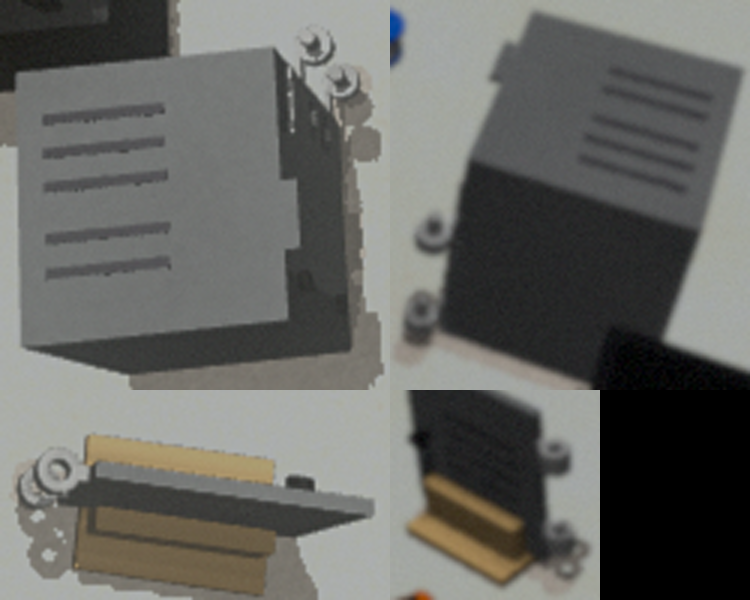

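Crops: roof corners (95.3,224.3),(181.7,215.7),(186.3,306.7),(97.3,315.7); pins about (194.3,214.3) and (204,225.7); door top edge (406.7,307)–(499.3,319); knuckle ring (394.7,306.3).

```bash
cat > h.py <<'E'
from workcell import *
import cv2,numpy as np
from scipy.spatial.transform import Rotation as Ro
def ray(n,uv,z,o=None):
    p=camera_params(n);d=np.linalg.inv(p["mtx"])@[*uv,1]
    if n=="wrist":
        R=Ro.from_quat(o["ee_rot"]).as_matrix();T=p["tool_from_camera"]
        c=R@T[:3,3]+o["position"];d=R@T[:3,:3]@d
    else:
        E=p["extrinsics"];c=-E[:3,:3].T@E[:3,3];d=E[:3,:3].T@d
    return c+d*(z-c[2])/d[2]
def proj(n,P,o=None):
    p=camera_params(n)
    if n=="wrist":
        R=Ro.from_quat(o["ee_rot"]).as_matrix();T=p["tool_from_camera"]
        q=T[:3,:3].T@(R.T@(np.array(P)-o["position"])-T[:3,3])
    else: q=p["extrinsics"][:3,:3]@P+p["extrinsics"][:3,3]
    q=p["mtx"]@q;return q[:2]/q[2]
def snap(f):
    o=get_obs();i=cv2.cvtColor(camera("wrist"),cv2.COLOR_RGB2BGR);cv2.imwrite("pics/"+f,i);return o,i
E
python3 - <<'E'
from h import *
np.set_printoptions(precision=4,suppress=True)
C=np.array([ray("top",u,.189)[:2] for u in[(95.3,224.3),(181.7,215.7),(186.3,306.7),(97.3,315.7)]])
# TL=(+x,+y) TR=(+x,-y) BR=(-x,-y) BL
L=np.array([(75,80),(75,-70),(-85,-70),(-85,80)])/1e3
a=L-L.mean(0);b=C-C.mean(0)
yaw=np.arctan2((a[:,0]*b[:,1]-a[:,1]*b[:,0]).sum(),(a*b).sum())
R=np.array([[np.cos(yaw),-np.sin(yaw)],[np.sin(yaw),np.cos(yaw)]])
t=C.mean(0)-R@L.mean(0)
print("cab",t,yaw,C-(L@R.T+t))
for n,u,z in[("top",(194.3,214.3),.145),("top",(204,225.7),.055),("scene",(390,292.7),.145),("scene",(385,318),.055)]:
    w=ray(n,u,z);print(n,w,"cab",R.T@(w[:2]-t))
for x in(.09,.098,.106):print(R@[x,-.081]+t)
l=ray("top",(406.7,307),.177);r=ray("top",(499.3,319),.177);k=ray("top",(394.7,306.3),.149)
print("door",l,r,k,np.linalg.norm(l-r),"yaw",np.arctan2(*(l-r)[[1,0]]),"org",l[:2]+(l-r)[:2]/np.linalg.norm(l-r)*.017)
E
```

```text
cab [0.5396 0.2417] 0.14969968152944282 [[-0.0003  0.0002]
 [-0.0003 -0.0002]
 [ 0.0001  0.0002]
 [ 0.0005 -0.0003]]
top [0.6392 0.1721 0.145 ] cab [ 0.0881 -0.0837]
top [0.6409 0.1717 0.055 ] cab [ 0.0897 -0.0843]
scene [0.6462 0.1795 0.145 ] cab [ 0.0961 -0.0774]
scene [0.6413 0.1755 0.055 ] cab [ 0.0907 -0.0807]
[0.6407 0.1751]
[0.6486 0.1763]
[0.6565 0.1775]
door [ 0.4842 -0.212   0.177 ] [ 0.4711 -0.3687  0.177 ] [ 0.4877 -0.1953  0.149 ] 0.1572484711348533 yaw 1.487777327611174 org [ 0.4856 -0.195 ]
```

>>> step_arm(commands=[85, 0.52, 0.53, -0.01, 0, 0, 0.387, 85, 0.52, 0.53, -0.01, 0, 0, 0.387, 85, 0.52, 0.53, -0.01, 0, 0, 0.387, 85, 0.52, 0.53, -0.01, 0, 0, 0.387, 85, 0.52, 0.53, -0.01, 0, 0, 0.387, 85, 0.52, 0.53, -0.01, 0, 0, 0.387, 85, 0.52, 0.53, -0.01, 0, 0, 0.387, 85, 0.52, 0.53, -0.01, 0, 0, 0.387, 85, 0.52, 0.53, -0.01, 0, 0, 0.387, 85, 0.52, 0.53, -0.01, 0, 0, 0.387])

```text
clock: 1.35
position: [0.478, -0.2859, 0.2251]
ee_rot: [0.737, 0.676, -0.0, -0.0]
ft_force: [0.2, -0.6, 0.2]
grip_width: 0.994
grasp_force: 0.0
```

Run:
```python
from h import *
o,i=snap("w1.png");print(o["position"],o["ee_rot"],o["joint_pos"])
```

```text
[ 0.47797724 -0.28593217  0.22509328] [ 7.37283047e-01  6.75583849e-01 -3.96888020e-04 -1.18090707e-04] [ 0.86987576  0.2221019  -0.47610714  1.63243241  0.10524781  1.31299658
  0.28956099]
```

View pics/w1.png

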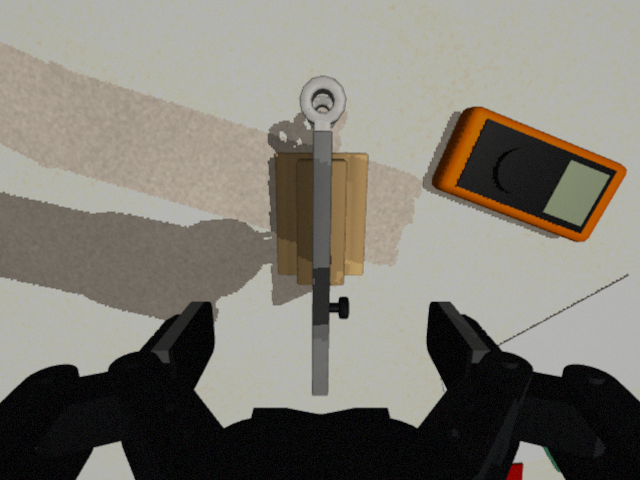

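The wrist view shows the door's top edge between (322.5,131) and (320,395), with the knuckle ring at (323,102), close to centred between the fingers.

Run:
```python
from h import *
o=get_obs()
g=cv2.imread("pics/w1.png")
hsv=cv2.cvtColor(g,cv2.COLOR_BGR2HSV)
for v in(220,240,330,350,370,385):
    r=g[v,290:350].astype(int);m=r.mean(1);print(v,''.join(f"{int(x):4d}" for x in m[10:50]))
a=ray("wrist",(322.5,131),.177,o);b=ray("wrist",(320,395),.177,o);k=ray("wrist",(323,102),.149,o)
print(a,b,k,np.linalg.norm(a-b),np.arctan2(*(a-b)[[1,0]]), Ro.from_quat(o["ee_rot"]).as_matrix()[:,0])
```

```text
220   51  51  53  51  52  53  52  53  50  53  59  56  58  71  86  88  87  89  89  89  89  90  91  94  91  93  95  94  94  89  84  91 106 108 109 109 109 112 110 112
240   50  51  50  52  46  52  54  52  52  51  48  50  52  72  86  90  87  89  88  87  90  94  92  91  89  90  92  92  93  86  90 108 110 108 106 110 107 110 111 112
330  180 176 175 173 177 175 181 179 180 178 181 156  94  78  89  85  89  89  90  89  91  90  89  88  88  90  90  86  87 135 177 177 176 176 179 175 177 176 177 177
350  178 178 177 177 176 176 177 176 176 177 179 158  97  93 103 105 105 104 105 107 106 106 103 104 106 107 102 100 133 177 178 177 179 180 179 180 177 177 179 178
370  179 176 178 176 177 177 178 178 180 178 177 156 104  97 107 106 104 106 105 107 105 105 103 104 105 104 105  96 131 178 177 178 175 176 176 173 174 170 173 174
385  179 173 174 174 178 178 175 177 178 178 175 153  81  95 104 103 102 100 102 100 103 102 103 104 101 103  99  99 134 171 175 176 175 175 175 176 176 180 177 178
[ 0.48421097 -0.2123078   0.177     ] [ 0.46941129 -0.36765968  0.177     ] [ 0.48599698 -0.19601591  0.149     ] 0.1560552312530634 1.4758174328424625 [ 8.72439180e-02  9.96186905e-01 -3.87136474e-04]
```

>>> step_arm(commands=[85, 0, 0, -0.045, 0, 0, 0, 85, -0.001, 0, -0.09, 0, 0, 0, 85, -0.001, 0, -0.128, 0, 0, 0, 85, -0.001, 0, -0.128, 0, 0, 0, 30, -0.001, 0, -0.128, 0, 0, 0, 15, -0.001, 0, -0.128, 0, 0, 0, 0, -0.001, 0, -0.128, 0, 0, 0, 0, -0.001, 0, -0.128, 0, 0, 0, 0, -0.001, 0, -0.128, 0, 0, 0, 0, -0.001, 0, -0.128, 0, 0, 0], squeeze=60)

```text
clock: 2.65
position: [0.4789, -0.2844, 0.149]
ee_rot: [0.736, 0.677, 0.0, 0.0]
ft_force: [-0.7, -0.6, 3.8]
grip_width: 0.104
grasp_force: 59.8
```

>>> step_arm(commands=[0, 0, 0, 0.025, 0, 0, 0, 0, 0, 0, 0.06, 0, 0, 0, 0, 0, 0, 0.09, 0, 0, 0, 0, 0.01, 0.02, 0.1, 0, 0, 0.003, 0, 0.04, 0.07, 0.1, 0, 0, 0.009, 0, 0.08, 0.144, 0.1, 0, 0, 0.018, 0, 0.12, 0.215, 0.1, 0, 0, 0.027, 0, 0.16, 0.287, 0.1, 0, 0, 0.036, 0, 0.2, 0.36, 0.1, 0, 0, 0.045, 0, 0.24, 0.43, 0.1, 0, 0, 0.054])

```text
clock: 3.9
position: [0.6229, -0.0236, 0.2082]
ee_rot: [0.675, 0.737, -0.0, -0.0]
ft_force: [0.1, -0.1, -2.6]
grip_width: 0.108
grasp_force: 58.8
```

>>> step_arm(commands=[0, 0.035, 0.063, 0, 0, 0, 0.007, 0, 0.065, 0.115, 0, 0, 0, 0.014, 0, 0.085, 0.152, 0, 0, 0, 0.018, 0, 0.098, 0.176, 0, 0, 0, 0.02, 0, 0.105, 0.189, 0, 0, 0, 0.0215, 0, 0.107, 0.193, 0, 0, 0, 0.0215, 0, 0.107, 0.193, 0, 0, 0, 0.0215, 0, 0.107, 0.193, 0, 0, 0, 0.0215, 0, 0.107, 0.193, 0, 0, 0, 0.0215, 0, 0.107, 0.193, 0, 0, 0, 0.0215])

```text
clock: 5.15
position: [0.6868, 0.0893, 0.2086]
ee_rot: [0.651, 0.759, 0.0, 0.0]
ft_force: [-0.4, 0.6, -3.0]
grip_width: 0.104
grasp_force: 58.8
```

Run:
```python
from h import *
o,i=snap("w2.png");print(o["position"],o["ee_rot"],o["ft_force"],o["torque"],o["grip_width"])
cv2.imwrite("pics/w2c.png",cv2.resize(i[0:240,140:460],None,fx=2.5,fy=2.5,interpolation=cv2.INTER_CUBIC))
```

```text
[0.68680754 0.08925028 0.2086207 ] [6.51143351e-01 7.58954759e-01 4.17747646e-05 9.59153635e-05] [-0.39251338  0.64858731 -2.98890833] [-0.029127    0.00555055 -0.03106358] 0.10377260486822071
```

View pics/w2c.png

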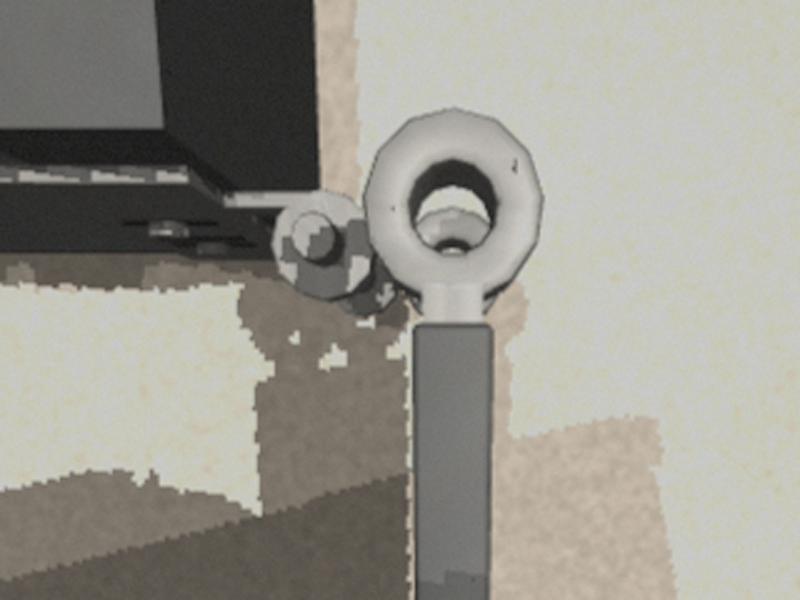

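The pin top is at crop (313,236), its shoulder at (324,245), and the knuckle ring at (454,203), still right of the pin with a clear gap.

Run:
```python
from h import *
np.set_printoptions(precision=4,suppress=True)
o=get_obs()
f=lambda x,y:(140+(x-.75)/2.5,(y-.75)/2.5)
k=ray("wrist",f(454,203),.2096,o);p=ray("wrist",f(313,236),.145,o);s=ray("wrist",f(324,245.5),.129,o)
yc=.1497;R=np.array([[np.cos(yc),-np.sin(yc)],[np.sin(yc),np.cos(yc)]]);t=np.array([.5396,.2417])
T=Ro.from_quat(o["ee_rot"]).as_matrix()
print("knuckle",k,"in tool",T.T@(k-o["position"]))
for q in(p,s):print(q,"cab",R.T@(q[:2]-t),"shift",(q-k)[:2],"cab shift",R.T@(q-k)[:2])
# cabinet front roof edge angle in image
a=ray("wrist",f(0,128),.189,o);b=ray("wrist",f(163,128),.189,o);print("cab yaw from wrist",np.arctan2(*(b-a)[[1,0]]),b, R@[.075,-.07]+t)
```

```text
knuckle [0.6722 0.1781 0.2096] in tool [ 0.09  -0.001 -0.001]
[0.6423 0.1769 0.145 ] cab [ 0.0919 -0.0794] shift [-0.0299 -0.0013] cab shift [-0.0297  0.0032]
[0.6425 0.1768 0.129 ] cab [ 0.092  -0.0795] shift [-0.0297 -0.0014] cab shift [-0.0296  0.0031]
cab yaw from wrist 0.15297835774106414 [0.6236 0.1851 0.189 ] [0.6242 0.1837]
```

>>> step_arm(commands=[0, -0.01, 0, 0, 0, 0, 0, 0, -0.03, -0.001, 0, 0, 0, 0, 0, -0.045, -0.002, 0, 0, 0, 0, 0, -0.0497, -0.0022, 0, 0, 0, 0, 0, -0.0497, -0.0022, -0.015, 0, 0, 0, 0, -0.0497, -0.0022, -0.035, 0, 0, 0, 0, -0.0497, -0.0022, -0.055, 0, 0, 0, 0, -0.0497, -0.0022, -0.0633, 0, 0, 0, 0, -0.0497, -0.0022, -0.0633, 0, 0, 0, 0, -0.0497, -0.0022, -0.0633, 0, 0, 0])

```text
clock: 6.45
position: [0.6572, 0.0884, 0.171]
ee_rot: [0.651, 0.759, 0.0, 0.0]
ft_force: [-0.1, 0.3, -2.2]
grip_width: 0.104
grasp_force: 61.4
```

Run:
```python
from h import *
o,i=snap("w3.png");print(o["position"],o["ee_rot"],o["ft_force"],o["torque"],o["grip_width"])
a=cv2.resize(i[50:120,275:365],None,fx=8,fy=8,interpolation=cv2.INTER_CUBIC)
cv2.imwrite("pics/w3c.png",a)
```

```text
[0.65723039 0.08836724 0.17098529] [6.50999682e-01 7.59077914e-01 3.12390664e-04 1.90213613e-04] [-0.11782214  0.34988348 -2.22123436] [-0.02824001 -0.00733094 -0.02601083] 0.10391107378227304
```

View pics/w3c.png

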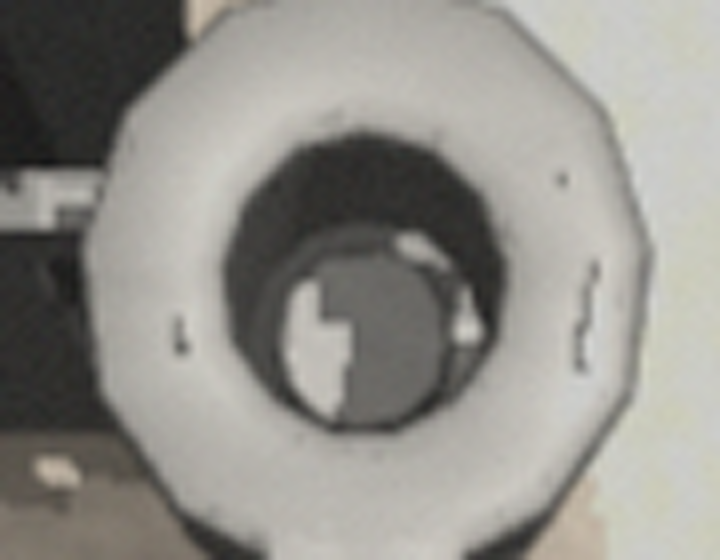

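The bore's top rim is centred at crop (365,283), its lower rim at about (373,333), and the pin's flat at (365,341), fully visible inside the bore.

Run:
```python
from h import *
np.set_printoptions(precision=4,suppress=True)
o=get_obs()
f=lambda x,y:(275+(x-3.5)/8,50+(y-3.5)/8)
k=ray("wrist",f(365,283),.172,o);kb=ray("wrist",f(373,333),.150,o);p=ray("wrist",f(365,341),.145,o)
print(k,kb,p,(p-k)[:2],(p-kb)[:2])
```

```text
[0.6424 0.1757 0.172 ] [0.6427 0.1765 0.15  ] [0.6422 0.1767 0.145 ] [-0.0002  0.0009] [-0.0005  0.0002]
```

>>> step_arm(commands=[0, -0.0005, 0.0008, -0.001, 0, 0, 0, 0, -0.0005, 0.0008, -0.002, 0, 0, 0, 0, -0.0005, 0.0008, -0.003, 0, 0, 0, 0, -0.0005, 0.0008, -0.004, 0, 0, 0, 0, -0.0005, 0.0008, -0.005, 0, 0, 0, 0, -0.0005, 0.0008, -0.006, 0, 0, 0, 0, -0.0005, 0.0008, -0.007, 0, 0, 0, 0, -0.0005, 0.0008, -0.008, 0, 0, 0, 0, -0.0005, 0.0008, -0.009, 0, 0, 0, 0, -0.0005, 0.0008, -0.01, 0, 0, 0])

```text
clock: 7.75
position: [0.6567, 0.0888, 0.1645]
ee_rot: [0.651, 0.759, 0.0, -0.0]
ft_force: [-0.2, 0.8, -2.4]
grip_width: 0.107
grasp_force: 61.5
```

>>> step_arm(commands=[0, 0, 0, -0.0005, 0, 0, 0, 0, 0, 0, -0.001, 0, 0, 0, 0, 0, 0, -0.0015, 0, 0, 0, 0, 0, 0, -0.002, 0, 0, 0, 0, 0, 0, -0.0025, 0, 0, 0, 0, 0, 0, -0.003, 0, 0, 0, 0, 0, 0, -0.0035, 0, 0, 0, 0, 0, 0, -0.004, 0, 0, 0, 0, 0, 0, -0.0045, 0, 0, 0, 0, 0, 0, -0.005, 0, 0, 0])

```text
clock: 9.0
position: [0.6567, 0.0887, 0.1615]
ee_rot: [0.651, 0.759, 0.0, -0.0]
ft_force: [-0.3, 1.3, -1.8]
grip_width: 0.104
grasp_force: 61.5
```

>>> step_arm(commands=[0, 0, 0.0002, -0.0013, 0, 0, 0, 0, 0, 0.0002, -0.0026, 0, 0, 0, 0, 0, 0.0002, -0.0039, 0, 0, 0, 0, 0, 0.0002, -0.0052, 0, 0, 0, 0, 0, 0.0002, -0.0065, 0, 0, 0, 0, 0, 0.0002, -0.0078, 0, 0, 0, 0, 0, 0.0002, -0.0091, 0, 0, 0, 0, 0, 0.0002, -0.0104, 0, 0, 0, 0, 0, 0.0002, -0.0117, 0, 0, 0, 0, 0, 0.0002, -0.013, 0, 0, 0])

```text
clock: 10.25
position: [0.6567, 0.0888, 0.1537]
ee_rot: [0.651, 0.759, 0.0, 0.0]
ft_force: [-0.5, -0.2, -2.1]
grip_width: 0.109
grasp_force: 61.5
```

>>> step_arm(commands=[0, 0, 0, -0.0006, 0, 0, 0, 0, 0, 0, -0.0012, 0, 0, 0, 0, 0, 0, -0.0018, 0, 0, 0, 0, 0, 0, -0.0024, 0, 0, 0, 0, 0, 0, -0.003, 0, 0, 0, 0, 0, 0, -0.0036, 0, 0, 0, 0, 0, 0, -0.0042, 0, 0, 0, 0, 0, 0, -0.0048, 0, 0, 0, 0, 0, 0, -0.0054, 0, 0, 0, 0, 0, 0, -0.006, 0, 0, 0])

```text
clock: 11.5
position: [0.6573, 0.0884, 0.1512]
ee_rot: [0.651, 0.759, 0.0, 0.001]
ft_force: [-1.0, -3.1, 5.1]
grip_width: 0.106
grasp_force: 62.7
```

>>> step_arm(commands=[0, 0, 0, 0.0005, 0, 0, 0, 0, 0, 0, 0.0005, 0, 0, 0, 14, 0, 0, 0.0005, 0, 0, 0, 18, 0, 0, 0.0005, 0, 0, 0, 24, 0, 0, 0.0005, 0, 0, 0, 32, 0, 0, 0.0005, 0, 0, 0, 42, 0, 0, 0.0005, 0, 0, 0, 50, 0, 0, 0.0005, 0, 0, 0, 50, 0, 0, 0.0005, 0, 0, 0, 50, 0, 0, 0.0005, 0, 0, 0], squeeze=20)

```text
clock: 12.75
position: [0.6567, 0.0888, 0.1505]
ee_rot: [0.651, 0.759, 0.0, 0.0]
ft_force: [1.3, 0.5, -0.3]
grip_width: 0.585
grasp_force: 0.0
```

Run:
```python
from h import *
o,i=snap("w4.png");print(o["position"],o["ft_force"],o["grip_width"])
s=cv2.cvtColor(camera("scene"),cv2.COLOR_RGB2BGR)[190:370,360:510]
w=cv2.resize(i,(480,360))
out=np.zeros((450,780,3),np.uint8);out[:360,:405]=w[:,40:445];out[:,405:]=cv2.resize(s,(375,450),interpolation=cv2.INTER_CUBIC)
cv2.imwrite("pics/m4.png",out)
```

```text
[0.65668454 0.08883952 0.15046903] [ 1.30494842  0.46585003 -0.32691403] 0.585406246502282
```

View pics/m4.png

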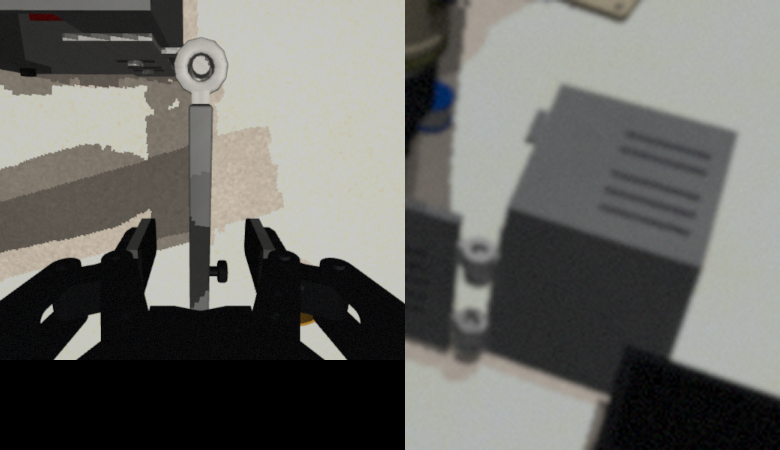

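The door hangs with both knuckles down on their shoulders; the panel stands open between the fingers. Next I lift off, then go round to the knob side.

>>> step_arm(commands=[50, 0, 0, 0.03, 0, 0, 0, 50, 0, 0, 0.07, 0, 0, 0, 50, 0, 0, 0.1, 0, 0, 0, 30, 0.02, -0.01, 0.11, 0, 0, 0, 10, 0.06, -0.03, 0.11, 0, 0, 0, 0, 0.09, -0.047, 0.11, 0, 0, 0, 0, 0.09, -0.047, 0.09, 0, 0, 0, 0, 0.09, -0.047, 0.05, 0, 0, 0, 0, 0.09, -0.047, 0.01, 0, 0, 0, 0, 0.09, -0.047, -0.005, 0, 0, 0])

```text
clock: 14.1
position: [0.7092, 0.0612, 0.1458]
ee_rot: [0.651, 0.759, -0.001, -0.001]
ft_force: [0.4, 0.4, 0.3]
grip_width: 0.003
grasp_force: 0.0
```

Run:
```python
from h import *
np.set_printoptions(precision=4,suppress=True)
o,i=snap("w5.png");p=o["position"];print(p,o["ft_force"],o["grip_width"],o["joint_pos"])
H=np.array([.6424,.1767]);f0=-1.4176
p0=np.array([.7107,.0606])
for th in range(0,100,10):
    f=f0-np.radians(th);d=.0195
    P=H+.125*np.array([np.cos(f),np.sin(f)])+d*np.array([-np.sin(f),np.cos(f)])
    print(th,P,(P-p0)/.6,-th/180)
```

```text
[0.7092 0.0612 0.1458] [0.3676 0.3557 0.3302] 0.0033026129102246946 [ 0.2411  0.6528 -0.6152  1.2714  0.3685  1.3311 -0.2089]
0 [0.6807 0.0561] [-0.0499 -0.0074] 0.0
10 [0.6592 0.0513] [-0.0858 -0.0155] -0.05555555555555555
20 [0.6372 0.0503] [-0.1225 -0.0172] -0.1111111111111111
30 [0.6153 0.0531] [-0.159  -0.0125] -0.16666666666666666
40 [0.5943 0.0597] [-0.194  -0.0015] -0.2222222222222222
50 [0.5747 0.0698] [-0.2267  0.0154] -0.2777777777777778
60 [0.5572 0.0832] [-0.2559  0.0377] -0.3333333333333333
70 [0.5422 0.0994] [-0.2808  0.0647] -0.3888888888888889
80 [0.5303 0.118 ] [-0.3006  0.0957] -0.4444444444444444
90 [0.5218 0.1384] [-0.3148  0.1296] -0.5
```

View pics/w5.png

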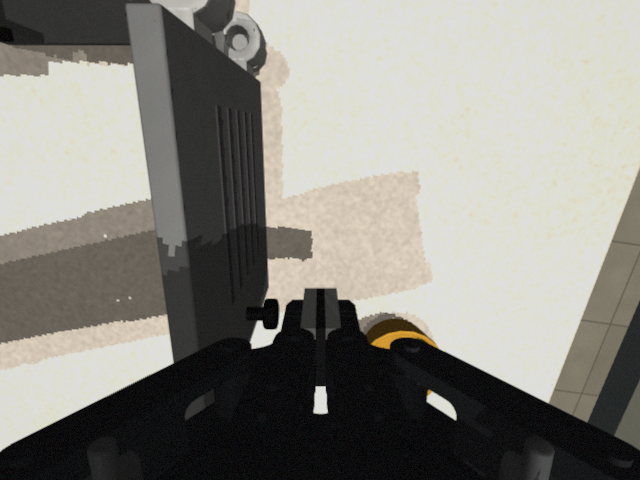

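The view shows the closed fingers standing clear to the knob side, at (320,320), with the door face at left. I'll push at larger radius, near the stops, without turning the tool.

Run:
```python
from h import *
np.set_printoptions(precision=4,suppress=True)
H=np.array([.6424,.1767]);f0=-1.4176
p0=np.array([.7107,.0606])
for th in [-10]+list(range(0,100,5)):
    f=f0-np.radians(th);t=np.radians(th);d=.005+.0145*np.cos(t)+.011*abs(np.sin(t))
    P=H+.15*np.array([np.cos(f),np.sin(f)])+d*np.array([-np.sin(f),np.cos(f)])
    print(th,P,(P-p0)/.6)
```

```text
-10 [0.7107 0.0415] [ 0.0001 -0.0318]
0 [0.6846 0.0314] [-0.0436 -0.0486]
5 [0.6726 0.0284] [-0.0634 -0.0537]
10 [0.6604 0.0263] [-0.0839 -0.0572]
15 [0.6479 0.0252] [-0.1047 -0.059 ]
20 [0.6352 0.0252] [-0.1259 -0.059 ]
25 [0.6224 0.0263] [-0.1472 -0.0572]
30 [0.6096 0.0285] [-0.1685 -0.0535]
35 [0.5969 0.0319] [-0.1896 -0.0478]
40 [0.5845 0.0364] [-0.2104 -0.0403]
45 [0.5723 0.0421] [-0.2306 -0.0309]
50 [0.5607 0.0489] [-0.2501 -0.0195]
55 [0.5495 0.0568] [-0.2686 -0.0063]
60 [0.5391 0.0658] [-0.286   0.0086]
65 [0.5294 0.0758] [-0.3021  0.0253]
70 [0.5207 0.0867] [-0.3167  0.0435]
75 [0.5129 0.0985] [-0.3296  0.0631]
80 [0.5063 0.111 ] [-0.3407  0.0841]
85 [0.5008 0.1243] [-0.3498  0.1061]
90 [0.4966 0.138 ] [-0.3568  0.129 ]
95 [0.4937 0.1522] [-0.3617  0.1526]
```

Approach and first 20 degrees, raising 12 mm.

>>> step_arm(commands=[0, 0, -0.025, 0.02, 0, 0, 0, 0, -0.01, -0.045, 0.02, 0, 0, 0, 0, -0.025, -0.048, 0.02, 0, 0, 0, 0, -0.035, -0.048, 0.02, 0, 0, 0, 0, -0.0436, -0.0486, 0.02, 0, 0, 0, 0, -0.0535, -0.051, 0.02, 0, 0, 0, 0, -0.0634, -0.0537, 0.02, 0, 0, 0, 0, -0.0735, -0.0555, 0.02, 0, 0, 0, 0, -0.0839, -0.0572, 0.02, 0, 0, 0, 0, -0.0945, -0.0581, 0.02, 0, 0, 0])

```text
clock: 15.4
position: [0.6536, 0.0257, 0.1595]
ee_rot: [0.651, 0.759, 0.0, 0.0]
ft_force: [0.1, -0.1, 0.2]
grip_width: -0.0
grasp_force: 0.1
```

>>> step_arm(commands=[0, -0.0102, -0.0009, 0, 0, 0, 0, 0, -0.0314, -0.0009, 0, 0, 0, 0, 0, -0.0527, 0.0009, 0, 0, 0, 0, 0, -0.074, 0.0046, 0, 0, 0, 0, 0, -0.0951, 0.0103, 0, 0, 0, 0, 0, -0.1159, 0.0178, 0, 0, 0, 0, 0, -0.1361, 0.0272, 0, 0, 0, 0, 0, -0.1556, 0.0386, 0, 0, 0, 0, 0, -0.1741, 0.0518, 0, 0, 0, 0, 0, -0.1915, 0.0667, 0, 0, 0])

```text
invalid input
```

Run:
```python
from h import *
o=get_obs();print(o["position"],o["ft_force"])
t=cv2.cvtColor(camera("top"),cv2.COLOR_RGB2BGR)[170:350,80:330]
cv2.imwrite("pics/t6.png",cv2.resize(t,None,fx=3,fy=3,interpolation=cv2.INTER_CUBIC))
```

```text
[0.6535786  0.02569963 0.15948376] [ 0.0874293  -0.09594151  0.16088723]
```

View pics/t6.png

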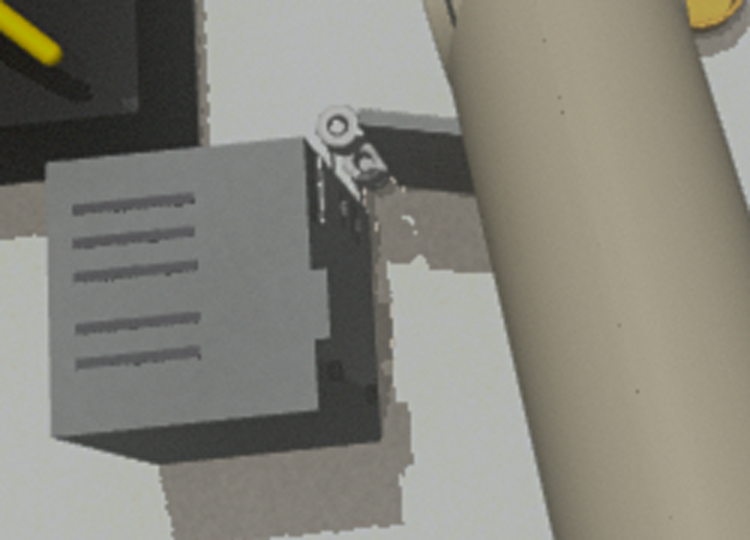

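The top view shows the door still hung and barely turned, with the arm hiding its outer half. The last call was refused because its final row was one number short. I'll repeat it complete.

>>> step_arm(commands=[0, -0.0102, -0.0009, 0, 0, 0, 0, 0, -0.0314, -0.0009, 0, 0, 0, 0, 0, -0.0527, 0.0009, 0, 0, 0, 0, 0, -0.074, 0.0046, 0, 0, 0, 0, 0, -0.0951, 0.0103, 0, 0, 0, 0, 0, -0.1159, 0.0178, 0, 0, 0, 0, 0, -0.1361, 0.0272, 0, 0, 0, 0, 0, -0.1556, 0.0386, 0, 0, 0, 0, 0, -0.1741, 0.0518, 0, 0, 0, 0, 0, -0.1915, 0.0667, 0, 0, 0, 0])

```text
clock: 16.7
position: [0.5384, 0.0664, 0.1595]
ee_rot: [0.651, 0.759, 0.0, 0.0]
ft_force: [0.2, 0.0, -0.0]
grip_width: 0.002
grasp_force: 0.1
```

Run:
```python
from h import *
o=get_obs();print(o["position"],o["ft_force"])
cv2.imwrite("pics/t7.png",cv2.cvtColor(camera("top"),cv2.COLOR_RGB2BGR))
```

```text
[0.53837054 0.06644466 0.15947006] [ 0.16524156  0.04434647 -0.02158412]
```

>>> step_arm(commands=[0, -0.008, 0.008, 0, 0, 0, 0, 0, -0.0161, 0.0167, 0, 0, 0, 0, 0, -0.0235, 0.0256, 0, 0, 0, 0, 0, -0.0307, 0.0349, 0, 0, 0, 0, 0, -0.0373, 0.0445, 0, 0, 0, 0, 0, -0.0436, 0.0545, 0, 0, 0, 0, 0, -0.0492, 0.065, 0, 0, 0, 0, 0, -0.0547, 0.0755, 0, 0, 0, 0, 0, -0.0547, 0.0755, 0, 0, 0, 0, 0, -0.0547, 0.0755, 0, 0, 0, 0])

```text
clock: 18.0
position: [0.5063, 0.1109, 0.1594]
ee_rot: [0.651, 0.759, -0.0, 0.0]
ft_force: [0.7, -0.2, -0.8]
grip_width: -0.001
grasp_force: 0.0
```

>>> step_arm(commands=[0, -0.0015, 0.003, 0, 0, 0, 0, 0, -0.003, 0.006, 0, 0, 0, 0, 0, -0.004, 0.009, 0, 0, 0, 0, 0, -0.0055, 0.012, 0, 0, 0, 0, 0, -0.0065, 0.015, 0, 0, 0, 0, 0, -0.008, 0.018, 0, 0, 0, 0, 0, -0.009, 0.021, 0, 0, 0, 0, 0, -0.01, 0.024, 0, 0, 0, 0, 0, -0.011, 0.027, 0, 0, 0, 0, 0, -0.012, 0.03, 0, 0, 0, 0])

```text
clock: 19.25
position: [0.499, 0.1292, 0.1595]
ee_rot: [0.651, 0.759, 0.0, 0.0]
ft_force: [0.0, 0.2, -0.3]
grip_width: 0.002
grasp_force: 0.1
```

Run:
```python
from h import *
o,i=snap("w8.png");print(o["position"],o["ft_force"])
t=cv2.cvtColor(camera("top"),cv2.COLOR_RGB2BGR)[190:330,90:250]
out=np.zeros((420,800,3),np.uint8);out[:,:480]=cv2.resize(t,(480,420),interpolation=cv2.INTER_CUBIC)
out[:,480:]=cv2.resize(i,(560,420))[:,120:440]
cv2.imwrite("pics/m8.png",out)
```

```text
[0.49903346 0.12921685 0.15946359] [ 0.01835849  0.24467187 -0.28244338]
```

View pics/m8.png

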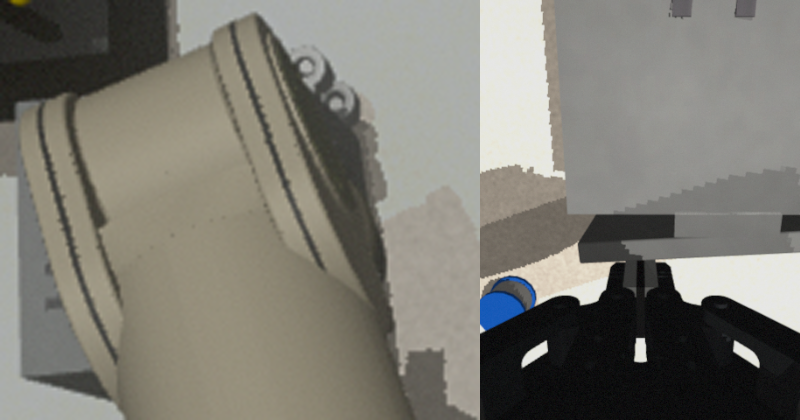

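The wrist view shows the door nearly shut, with the closed fingers against its front face at about (640,262). I push on in 0.5 mm steps.

>>> step_arm(commands=[0, -0.0002, 0.001, 0, 0, 0, 0, 0, -0.0004, 0.002, 0, 0, 0, 0, 0, -0.0006, 0.003, 0, 0, 0, 0, 0, -0.0008, 0.004, 0, 0, 0, 0, 0, -0.001, 0.005, 0, 0, 0, 0, 0, -0.0012, 0.006, 0, 0, 0, 0, 0, -0.0014, 0.007, 0, 0, 0, 0, 0, -0.0016, 0.008, 0, 0, 0, 0, 0, -0.0018, 0.009, 0, 0, 0, 0, 0, -0.002, 0.01, 0, 0, 0, 0])

```text
clock: 20.6
position: [0.4979, 0.1351, 0.1595]
ee_rot: [0.651, 0.759, 0.0, 0.0]
ft_force: [-0.3, -0.1, -1.1]
grip_width: 0.003
grasp_force: 0.1
```

>>> step_arm(commands=[0, -0.0001, 0.0007, 0, 0, 0, 0, 0, -0.0002, 0.0014, 0, 0, 0, 0, 0, -0.0003, 0.0021, 0, 0, 0, 0, 0, -0.0004, 0.0028, 0, 0, 0, 0, 0, -0.0005, 0.0035, 0, 0, 0, 0, 0, -0.0006, 0.0042, 0, 0, 0, 0, 0, -0.0007, 0.0049, 0, 0, 0, 0, 0, -0.0008, 0.0056, 0, 0, 0, 0, 0, -0.0009, 0.0063, 0, 0, 0, 0, 0, -0.001, 0.007, 0, 0, 0, 0])

```text
clock: 21.85
position: [0.4973, 0.1391, 0.1595]
ee_rot: [0.651, 0.759, -0.0, 0.0]
ft_force: [-0.4, -1.9, 0.7]
grip_width: 0.0
grasp_force: 0.9
```

>>> step_arm(commands=[0, 0, 0.0003, 0, 0, 0, 0, 0, -0.0001, 0.0006, 0, 0, 0, 0, 0, -0.0001, 0.0009, 0, 0, 0, 0, 0, -0.0002, 0.0012, 0, 0, 0, 0, 0, -0.0002, 0.0015, 0, 0, 0, 0, 0, -0.0002, 0.0017, 0, 0, 0, 0, 0, -0.0003, 0.0019, 0, 0, 0, 0, 0, -0.0003, 0.0021, 0, 0, 0, 0, 0, -0.0003, 0.0021, 0, 0, 0, 0, 0, -0.0003, 0.0021, 0, 0, 0, 0])

```text
clock: 23.1
position: [0.4973, 0.1392, 0.1594]
ee_rot: [0.651, 0.759, -0.001, 0.001]
ft_force: [-0.2, -6.9, 3.2]
grip_width: -0.001
grasp_force: 3.6
```

Force rose to 6.9 N with no further motion, so the door is against the stops. I back away.

>>> step_arm(commands=[0, 0.0004, -0.003, 0, 0, 0, 0, 0, 0.001, -0.006, 0, 0, 0, 0, 0, 0.002, -0.012, 0, 0, 0, 0, 0, 0.005, -0.03, 0, 0, 0, 0, 0, 0.01, -0.06, 0, 0, 0, 0, 0, 0.015, -0.1, 0, 0, 0, 0, 0, 0.02, -0.15, 0, 0, 0, 0, 0, 0.02, -0.22, 0.02, 0, 0, 0, 0, 0.02, -0.3, 0.06, 0, 0, 0, 0, 0.02, -0.36, 0.1, 0, 0, 0])

```text
clock: 24.35
position: [0.5086, -0.0784, 0.2201]
ee_rot: [0.652, 0.758, -0.0, 0.0]
ft_force: [-0.4, 0.5, -0.1]
grip_width: 0.003
grasp_force: 0.0
```

Run:
```python
from h import *
np.set_printoptions(precision=4,suppress=True)
o=get_obs();print(o["position"],o["ft_force"])
t=cv2.cvtColor(camera("top"),cv2.COLOR_RGB2BGR);cv2.imwrite("pics/t9.png",t)
t0=cv2.imread("pics/top0.png")
H=np.array([.6424,.1767])
for nm,yaw in(("shut",.1516),("5deg open",.1516+.087)):
    R=np.array([[np.cos(yaw),-np.sin(yaw)],[np.sin(yaw),np.cos(yaw)]])
    print(nm,[proj("top",np.array([*(H+R@[x,y]),.179])).round(1) for x,y in((-.175,-.005),(-.175,.005),(-.1,-.005),(-.03,-.005),(-.03,.005))])
g=cv2.cvtColor(t,cv2.COLOR_BGR2GRAY)
for v in(235,250,300,310,315,320):print(v,g[v,170:230].tolist())
```

```text
[ 0.5086 -0.0784  0.2201] [-0.3985  0.5127 -0.0673]
shut [array([196.5, 305.4]), array([190.6, 306. ]), array([194. , 262.2]), array([191.7, 223.3]), array([186. , 223.9])]
5deg open [array([205.4, 303.8]), array([199.5, 304.9]), array([198.9, 261.3]), array([193.1, 222.9]), array([187.5, 223.9])]
235 [122, 123, 122, 124, 125, 122, 125, 125, 125, 125, 124, 125, 80, 63, 59, 65, 102, 126, 119, 121, 123, 125, 115, 68, 62, 62, 64, 66, 66, 60, 64, 64, 66, 67, 66, 66, 67, 66, 82, 99, 104, 122, 122, 122, 122, 133, 173, 175, 177, 176, 175, 177, 176, 176, 177, 177, 176, 176, 177, 175]
250 [123, 121, 123, 124, 123, 124, 121, 120, 118, 123, 124, 123, 123, 71, 64, 69, 66, 66, 87, 118, 123, 122, 127, 127, 70, 59, 59, 61, 61, 61, 64, 63, 65, 60, 62, 61, 62, 64, 63, 63, 81, 95, 100, 122, 125, 121, 123, 119, 137, 175, 178, 177, 177, 176, 177, 175, 174, 176, 176, 176]
300 [121, 121, 123, 123, 122, 121, 121, 121, 121, 121, 119, 123, 123, 124, 124, 108, 64, 57, 58, 58, 56, 56, 76, 124, 126, 125, 126, 130, 68, 56, 61, 59, 60, 62, 63, 59, 60, 56, 58, 60, 64, 62, 54, 54, 58, 52, 57, 87, 99, 111, 158, 163,
[... 165 characters left out ...]
 58, 58, 62, 58, 62, 64, 64, 61, 63, 62, 64, 65, 63, 63, 62, 72, 103, 121, 120, 121, 133, 173, 175, 175, 176, 177, 177, 179, 177, 177]
315 [59, 61, 56, 57, 58, 56, 57, 59, 57, 55, 59, 59, 59, 57, 60, 58, 60, 58, 60, 61, 63, 60, 62, 59, 62, 60, 62, 59, 61, 60, 63, 63, 61, 60, 62, 59, 63, 100, 120, 121, 123, 123, 123, 119, 120, 122, 122, 119, 122, 128, 174, 178, 175, 138, 121, 122, 124, 133, 176, 178]
320 [64, 65, 71, 73, 78, 78, 90, 105, 104, 117, 117, 116, 119, 117, 120, 118, 119, 121, 120, 120, 121, 122, 120, 121, 119, 119, 123, 124, 122, 124, 122, 120, 120, 120, 121, 120, 123, 123, 121, 124, 123, 123, 122, 122, 123, 124, 123, 120, 121, 123, 131, 171, 176, 174, 175, 135, 127, 126, 132, 173]
```

Run:
```python
from h import *
np.set_printoptions(precision=4,suppress=True)
g=cv2.cvtColor(cv2.imread("pics/t9.png"),cv2.COLOR_BGR2GRAY).astype(float)
def fit(z,c,rows):
    P=[]
    for v in rows:
        u0=int(c(v));r=g[v,u0-6:u0+7];k=[j for j in range(12) if r[j]>95>=r[j+1]]
        if k: j=k[-1];P.append(ray("top",(u0-6+j+(r[j]-95)/(r[j]-r[j+1]),v),z)[:2])
    P=np.array(P);d=P.mean(0);_,_,V=np.linalg.svd(P-d);w=V[0]*np.sign(V[0,0])
    print(len(P),np.arctan2(w[1],w[0]),(P-d)@V[1]*1e3);return d
n=np.array([-np.sin(.15),np.cos(.15)])
rows=[*range(230,256,2),*range(290,304,2)]
a=fit(.189,lambda v:182+(v-235)*.05,rows);b=fit(.179,lambda v:193+(v-235)*.075,rows)
print("roof edge to door face along cab y mm",(b-a)@n*1e3)
```

```text
20 0.15047825012329 [-0.0297 -0.0799  0.1428 -0.1231  0.0125  0.3061 -0.2057 -0.0882 -0.272
 -0.0532  0.0793  0.1038  0.1798  0.1963  0.0678  0.1442  0.1718 -0.2445
 -0.0873 -0.2209]
20 0.17520071349208247 [-0.2363 -0.3512  0.0777  0.4755  0.2098 -0.0579 -0.2198 -0.3424  0.0742
  0.4613  0.2291 -0.0359 -0.1838 -0.2168 -0.2386 -0.0514  0.4331  0.207
 -0.037  -0.1966]
roof edge to door face along cab y mm -17.07739988355158
```

The door's top edge measures 0.025 rad (about 3–4 mm at the stops) short of shut, so it sprang back a bit off the rubber. I'll push again, softly, and back off slowly.

>>> step_arm(commands=[0, 0, 0.04, -0.05, 0, 0, 0, 0, 0, 0.1, -0.1, 0, 0, 0, 0, 0, 0.18, -0.1, 0, 0, 0, 0, -0.004, 0.24, -0.1, 0, 0, 0, 0, -0.01, 0.29, -0.1, 0, 0, 0, 0, -0.014, 0.32, -0.1, 0, 0, 0, 0, -0.016, 0.335, -0.1, 0, 0, 0, 0, -0.017, 0.34, -0.1, 0, 0, 0, 0, -0.0175, 0.343, -0.1, 0, 0, 0, 0, -0.018, 0.345, -0.1, 0, 0, 0])

```text
clock: 25.65
position: [0.4984, 0.1309, 0.1594]
ee_rot: [0.651, 0.759, -0.0, 0.0]
ft_force: [-0.3, -0.9, -0.3]
grip_width: 0.006
grasp_force: 0.0
```

>>> step_arm(commands=[0, -0.0002, 0.002, 0, 0, 0, 0, 0, -0.0004, 0.004, 0, 0, 0, 0, 0, -0.0007, 0.006, 0, 0, 0, 0, 0, -0.001, 0.008, 0, 0, 0, 0, 0, -0.0012, 0.0095, 0, 0, 0, 0, 0, -0.0014, 0.011, 0, 0, 0, 0, 0, -0.0015, 0.012, 0, 0, 0, 0, 0, -0.0016, 0.0125, 0, 0, 0, 0, 0, -0.0017, 0.013, 0, 0, 0, 0, 0, -0.0017, 0.013, 0, 0, 0, 0])

```text
clock: 26.9
position: [0.4973, 0.1391, 0.1595]
ee_rot: [0.651, 0.759, -0.0, 0.0]
ft_force: [0.2, -1.9, 1.6]
grip_width: 0.0
grasp_force: 0.9
```

Run:
```python
from h import *
np.set_printoptions(precision=4,suppress=True)
o,i=snap("w10.png");print(o["position"],o["ft_force"])
g=cv2.cvtColor(i,cv2.COLOR_BGR2GRAY).astype(int)
for u in(240,280,300,420,440,460): print(u,g[235:320:2,u].tolist())
```

```text
[0.4973 0.1391 0.1595] [ 0.1503 -1.9201  1.5899]
240 [138, 138, 137, 134, 137, 138, 137, 137, 138, 138, 136, 137, 137, 79, 60, 63, 60, 59, 57, 72, 98, 105, 104, 131, 212, 214, 214, 207, 212, 216, 214, 208, 206, 209, 208, 210, 206, 201, 209, 211, 207, 208, 204]
280 [136, 135, 137, 137, 134, 137, 136, 137, 119, 115, 116, 115, 115, 119, 114, 119, 117, 115, 93, 54, 52, 61, 61, 60, 61, 58, 61, 60, 59, 60, 57, 79, 215, 217, 220, 218, 213, 215, 216, 213, 211, 217, 228]
300 [135, 136, 138, 136, 117, 115, 114, 115, 117, 115, 115, 118, 116, 119, 115, 116, 117, 115, 115, 99, 95, 117, 96, 60, 60, 60, 60, 60, 60, 59, 60, 54, 155, 17, 13, 4, 15, 20, 20, 15, 22, 15, 24]
420 [117, 120, 120, 118, 119, 119, 120, 120, 118, 119, 119, 119, 118, 118, 119, 119, 118, 117, 124, 139, 117, 114, 116, 116, 117, 112, 111, 113, 113, 113, 115, 112, 185, 228, 227, 227, 228, 227, 228, 228, 227, 228, 228]
440 [119, 121, 118, 119, 120, 120, 118, 122, 120, 120, 119, 118, 119, 116, 115, 115, 115, 118, 133, 154, 115, 119, 115, 117, 116, 115, 112, 118, 113, 114, 113, 115, 161, 227, 228, 228, 227, 228, 227, 228, 229, 229, 228]
460 [118, 118, 117, 118, 118, 117, 117, 120, 116, 119, 117, 115, 116, 119, 118, 117, 116, 115, 123, 145, 112, 114, 116, 117, 115, 116, 115, 115, 115, 113, 111, 110, 139, 227, 228, 229, 228, 227, 228, 227, 228, 229, 228]
```

>>> step_arm(commands=[0, 0, -0.0003, 0, 0, 0, 0, 0, 0, -0.0006, 0, 0, 0, 0, 0, 0, -0.0009, 0, 0, 0, 0, 0, 0.0001, -0.0012, 0, 0, 0, 0, 0, 0.0002, -0.0015, 0, 0, 0, 0, 0, 0.0003, -0.0018, 0, 0, 0, 0, 0, 0.0004, -0.0025, 0, 0, 0, 0, 0, 0.0005, -0.0035, 0, 0, 0, 0, 0, 0.0008, -0.005, 0, 0, 0, 0, 0, 0.001, -0.007, 0, 0, 0, 0])

```text
clock: 28.2
position: [0.4979, 0.1351, 0.1595]
ee_rot: [0.651, 0.759, 0.0, 0.0]
ft_force: [-0.8, 0.1, 0.5]
grip_width: 0.001
grasp_force: 0.0
```

```bash
cat >> h.py <<'E'
def edge(f,us=(*range(272,298,2),*range(350,500,4))):
    o,i=snap(f);g=cv2.cvtColor(i,cv2.COLOR_BGR2GRAY).astype(float);P=[]
    for u in us:
        c=g[270:330,u];k=[j for j in range(59) if c[j]<165<=c[j+1]]
        if k and c[k[0]+6]>190: P.append(ray("wrist",(u,270+k[0]+(165-c[k[0]])/(c[k[0]+1]-c[k[0]])),.179,o)[:2])
    P=np.array(P);b=np.polyfit(P[:,0],P[:,1],1)
    d=P-np.array([.6424,.1767]);n=np.array([-np.sin(.1516),np.cos(.1516)])
    print(f,len(P),"yaw",np.arctan(b[0]),"res mm",np.std(P[:,1]-np.polyval(b,P[:,0]))*1e3,"face y mm",(d@n).mean()*1e3,o["position"],o["ft_force"])
E
python3 - <<'E'
import h
S=h.snap
import cv2
o=h.get_obs()
# pressed picture: pose as recorded
o10=dict(o);import numpy as np
o10["position"]=np.array([.4973,.1391,.1595])
h.snap=lambda f:(o10,cv2.imread("pics/w10.png"));h.edge("w10.png");h.snap=S
h.edge("w11.png")
E
```

```text
w10.png 40 yaw 0.14531631175858223 res mm 0.056173644941819416 face y mm -1.6728546092892698 [0.4973 0.1391 0.1595] [-0.83485448  0.06382202  0.54719481]
w11.png 51 yaw 0.15215535100490862 res mm 0.0691943175161923 face y mm -2.7037038811275167 [0.49788416 0.13506889 0.15947071] [-0.83485448  0.06382202  0.54719481]
```

After the slow release the wrist view gives door yaw 0.152 rad, equal to the cabinet's. I retreat slowly and check from the top.

>>> step_arm(commands=[0, 0.001, -0.006, 0, 0, 0, 0, 0, 0.002, -0.012, 0, 0, 0, 0, 0, 0.004, -0.025, 0, 0, 0, 0, 0, 0.006, -0.045, 0, 0, 0, 0, 0, 0.01, -0.07, 0, 0, 0, 0, 0, 0.013, -0.1, 0, 0, 0, 0, 0, 0.015, -0.15, 0, 0, 0, 0, 0, 0.02, -0.22, 0.02, 0, 0, 0, 0, 0.02, -0.3, 0.06, 0, 0, 0, 0, 0.02, -0.35, 0.1, 0, 0, 0])

```text
clock: 29.5
position: [0.5093, -0.0785, 0.22]
ee_rot: [0.652, 0.758, -0.0, 0.0]
ft_force: [-0.6, -0.1, -0.4]
grip_width: 0.001
grasp_force: 0.0
```

Run:
```python
from h import *
np.set_printoptions(precision=4,suppress=True)
t=cv2.cvtColor(camera("top"),cv2.COLOR_RGB2BGR);cv2.imwrite("pics/t12.png",t)
for nm in("t9","t12"):
    g=cv2.cvtColor(cv2.imread(f"pics/{nm}.png"),cv2.COLOR_BGR2GRAY).astype(float)
    for z,c in((.189,lambda v:182+(v-235)*.05),(.179,lambda v:193+(v-235)*.07)):
        P=[]
        for v in [*range(226,256,2),*range(290,304,2)]:
            u0=int(c(v));r=g[v,u0-6:u0+7];k=[j for j in range(12) if r[j]>95>=r[j+1]]
            if k: j=k[-1];P.append(ray("top",(u0-6+j+(r[j]-95)/(r[j]-r[j+1]),v),z)[:2])
        P=np.array(P);b=np.polyfit(P[:,0],P[:,1],1);print(nm,z,len(P),np.arctan(b[0]),np.polyval(b,.5))
print(get_obs()["clock"])
```

```text
t9 0.189 22 0.15020373891550842 0.16642297753581523
t9 0.179 22 0.17501701778059578 0.14795267755224792
t12 0.189 22 0.15028386814316863 0.16641266107461905
t12 0.179 22 0.16894405767626058 0.1488127625905706
29.55
```

The top edge reads 0.169 rad, slightly open by about 1 mm. One last soft nudge, stopping about 0.5 mm short of the last push.

>>> step_arm(commands=[0, 0, 0.04, -0.05, 0, 0, 0, 0, 0, 0.1, -0.1, 0, 0, 0, 0, 0, 0.18, -0.1, 0, 0, 0, 0, -0.006, 0.24, -0.1, 0, 0, 0, 0, -0.012, 0.29, -0.1, 0, 0, 0, 0, -0.016, 0.32, -0.1, 0, 0, 0, 0, -0.018, 0.335, -0.1, 0, 0, 0, 0, -0.0195, 0.345, -0.1, 0, 0, 0, 0, -0.02, 0.35, -0.1, 0, 0, 0, 0, -0.0202, 0.3515, -0.1, 0, 0, 0])

```text
clock: 30.8
position: [0.4979, 0.1356, 0.1594]
ee_rot: [0.651, 0.759, -0.0, 0.0]
ft_force: [0.3, 0.3, -0.0]
grip_width: -0.0
grasp_force: 0.0
```

>>> step_arm(commands=[0, 0, 0.0005, 0, 0, 0, 0, 0, -0.0001, 0.001, 0, 0, 0, 0, 0, -0.0002, 0.0015, 0, 0, 0, 0, 0, -0.0003, 0.002, 0, 0, 0, 0, 0, -0.0004, 0.0025, 0, 0, 0, 0, 0, -0.0005, 0.003, 0, 0, 0, 0, 0, -0.0005, 0.0035, 0, 0, 0, 0, 0, -0.0006, 0.004, 0, 0, 0, 0, 0, -0.0006, 0.0045, 0, 0, 0, 0, 0, -0.0006, 0.0047, 0, 0, 0, 0])

```text
clock: 32.05
position: [0.4974, 0.1389, 0.1595]
ee_rot: [0.651, 0.759, 0.0, 0.0]
ft_force: [0.2, -0.5, -0.9]
grip_width: 0.001
grasp_force: 0.1
```

>>> step_arm(commands=[0, 0, -0.0002, 0, 0, 0, 0, 0, 0, -0.0004, 0, 0, 0, 0, 0, 0, -0.0006, 0, 0, 0, 0, 0, 0.0001, -0.0008, 0, 0, 0, 0, 0, 0.0001, -0.001, 0, 0, 0, 0, 0, 0.0002, -0.0013, 0, 0, 0, 0, 0, 0.0002, -0.0017, 0, 0, 0, 0, 0, 0.0003, -0.0022, 0, 0, 0, 0, 0, 0.0005, -0.003, 0, 0, 0, 0, 0, 0.0008, -0.005, 0, 0, 0, 0])

```text
clock: 33.3
position: [0.4979, 0.1359, 0.1595]
ee_rot: [0.651, 0.759, 0.0, 0.0]
ft_force: [0.3, 0.4, -0.4]
grip_width: -0.002
grasp_force: 0.0
```

>>> step_arm(commands=[0, 0.001, -0.006, 0, 0, 0, 0, 0, 0.002, -0.012, 0, 0, 0, 0, 0, 0.004, -0.025, 0, 0, 0, 0, 0, 0.006, -0.045, 0, 0, 0, 0, 0, 0.01, -0.07, 0, 0, 0, 0, 0, 0.013, -0.1, 0, 0, 0, 0, 0, 0.015, -0.15, 0, 0, 0, 0, 0, 0.02, -0.22, 0.02, 0, 0, 0, 0, 0.02, -0.3, 0.06, 0, 0, 0, 0, 0.02, -0.35, 0.1, 0, 0, 0])

```text
clock: 34.55
position: [0.5093, -0.0778, 0.22]
ee_rot: [0.652, 0.758, -0.0, 0.0]
ft_force: [0.7, 0.1, 0.2]
grip_width: -0.002
grasp_force: 0.0
```

Run:
```python
from h import *
t=cv2.cvtColor(camera("top"),cv2.COLOR_RGB2BGR);cv2.imwrite("pics/t13.png",t)
for nm in("t12","t13"):
    g=cv2.cvtColor(cv2.imread(f"pics/{nm}.png"),cv2.COLOR_BGR2GRAY).astype(float)
    P=[]
    for v in [*range(226,256,2),*range(290,304,2)]:
            u0=int(193+(v-235)*.07);r=g[v,u0-6:u0+7];k=[j for j in range(12) if r[j]>95>=r[j+1]]
            if k: j=k[-1];P.append(ray("top",(u0-6+j+(r[j]-95)/(r[j]-r[j+1]),v),.179)[:2])
    P=np.array(P);b=np.polyfit(P[:,0],P[:,1],1);print(nm,len(P),np.arctan(b[0]),np.polyval(b,.5))
# bystanders unmoved? orange, blue, brass centroids before and after
for nm in("top0","t13"):
    h=cv2.cvtColor(cv2.imread(f"pics/{nm}.png"),cv2.COLOR_BGR2HSV)
    for lo,hi,(x,y,w,q) in(((100,150,80),(125,255,255),(250,340,80,60)),((5,200,120),(15,255,255),(370,170,110,110)),((15,120,60),(25,255,255),(280,130,70,70))):
        m=cv2.inRange(h[y:y+q,x:x+w],lo,hi);M=cv2.moments(m,True);print(nm,round(x+M["m10"]/max(M["m00"],1),1),round(y+M["m01"]/max(M["m00"],1),1),M["m00"])
print(get_obs()["clock"])
```

```text
t12 22 0.16894405767626058 0.1488127625905706
t13 22 0.16699447861691502 0.14908088063457747
top0 283.0 365.4 51.0
top0 370.0 170.0 0.0
top0 312.2 166.8 491.0
t13 276.9 363.6 150.0
t13 406.1 243.0 18.0
t13 312.3 166.7 499.0
34.6
```

Run:
```python
from h import *
for nm in("top0","t13"):
    b=cv2.imread(f"pics/{nm}.png").astype(int)
    m=((b[...,0]-b[...,2]>60)).astype(np.uint8);m[:, :230]=0;m[:,400:]=0
    n,l,s,c=cv2.connectedComponentsWithStats(m);print(nm,[(c[i].round(1).tolist(),s[i,:5].tolist()) for i in range(1,n) if s[i,4]>30])
    m=((b[...,2]-b[...,0]>120)).astype(np.uint8);m[:150]=0;m[:,:350]=0;m[:,480:]=0;m[290:]=0
    M=cv2.moments(m,True);print("meter",M["m10"]/M["m00"],M["m01"]/M["m00"],M["m00"])
    print([b[364,u].tolist() for u in(272,276,283,290,296)])
```

```text
top0 [([282.6, 363.6], [271, 351, 25, 26, 485])]
meter 422.2889447236181 222.5603015075377 398.0
[[178, 118, 74], [178, 118, 77], [177, 117, 76], [176, 117, 73], [116, 118, 115]]
t13 [([277.1, 363.3], [271, 352, 12, 24, 230])]
meter 420.01011804384484 223.35244519392919 593.0
[[181, 118, 71], [181, 118, 73], [96, 96, 96], [103, 116, 120], [113, 129, 134]]
```

```bash
python3 -c "
from workcell import *
print(hand_in())"
```

```text
the job is handed in; nothing more can be done
None
```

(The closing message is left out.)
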